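# Portion brass ring blanks on the spring scale

### The arm

A 6-joint arm with a two-finger parallel gripper is mounted at the origin on the work surface. World frame = base frame: x ahead of the robot, y to its left, z up, the work surface at z = 0. Lengths are in m, angles in rad, forces in N, time in s.
With the tool pointing down it reaches from about 0.3 to 0.95 m from the base axis. Payload 3.1 kg.
Tool frame: the origin (TCP) lies at the very end of the fingers, on their centre line; the grasp point (between the pads) lies 19 mm behind it; z points along the fingers, y is the direction in which the jaws open and shut (so a half turn about z gives the same grasp; the last joint's range is limited). The gripper opens to 85 mm and grips with 20 to 120 N. Pads are 22 mm wide; open, the fingers measure 114 mm over their backs; the gripper's body (76 mm by 85 mm) begins 54 mm behind the grasp point. The pads swing forward as they close: fully open they stand 13 mm farther back than shut.
Start: joints at [1.135, 0.308, 1.634, -0, 1.2, -0.07], TCP at [0.224, 0.584, 0.231] pointing down, gripper open.
Joint ranges: [-3.06, 3.06], [-0.79, 1.96], [0.05, 2.63], [-1.19, 4.34], [0.05, 2.64], [-2.94, 2.94]. Speed limits (rad/s): [2.79, 2.79, 3.14, 3.14, 3.14, 3.14].

### API

Orientations are given as a unit quaternion [w, x, y, z].
In Python, from plant import env gives the robot as it stands.
- The arm moves only by the tool apply_moves, never from a script. Its argument "targets" is a list of rows, each an object of numbers: "tx", "ty", "tz": the shift along the tool's x, y, z in m; "ax", "ay", "az": the turn, a rotation vector about the tool's x, y, z in degrees. In form: [{"tx": .., "ty": .., "tz": .., "ax": .., "ay": .., "az": ..}, ...]. A call has 1 to 12 rows; each row shifts and turns the commanded pose from where the row before left it, along the tool's axes as they then stand; what a row does not reach is not made up. A row lasts 1/8 s, in which the tool goes at most 62.5 mm and 10.7 degrees, less where a joint would pass 70% of its speed; a pose out of reach is approached as far as the arm can. A call is refused whole if a number of a shift passes 0.0625 or a number of a turn 10.7, either way. A call with a gripper value outside its range is refused whole. "gripper" is the opening, from 0 (shut) to 1 (fully open), set as the call begins (left out, the last holds). The fingers move at their own pace and stop on an object; "force" is the grip in N (left out, the last holds). Time passes only in rows, so rows that do not move let the fingers close. It gives the time, the measured TCP pose, the force and the opening at its end, in the units of the state.
- env.get_state(): the state, without advancing time (a new reading comes with each control period).
- env.camera(name): name is "scene" or "top"; returns the picture (480x640x3 uint8, red, green, blue); there is no depth.
- env.camera_params(name): a dict with "fov_y" (degrees; the focal length in pixels is half the picture's height over the tangent of half this angle, whatever the lens; pixels are square), "cx", "cy" (the principal point, pixels), "rvec" (rotation vector, rad) and "tvec" (3), from world to camera coordinates, as OpenCV has them. Camera axes: x right, y down, z forward; pixel columns grow to the right and rows downward; lengths in m; the calibration is good to about 2 mm. A picture is of the moment at which its call begins. camera_params takes no time and is no camera call.
- env.finish_job(): hands the job in, once; it reports no verdict.
The state is a dict: "t": time; "qpos": joint angles; "qvel": joint speeds; "effort": joint torques, N m; "ee_pos": TCP position; "orientation": TCP orientation; "wrist_force": force on the tool from outside, world axes, zero at the start; "torque": the same for the moment, N m; "opening": finger opening in m.
Only numpy, scipy, OpenCV 4.12 (cv2) and the standard library are available. Lean on these libraries where they do the work, as an engineer would, in place of code of your own. Each camera call takes 0.05 s, during which the arm holds its last target. There are 200 camera calls.

### The job

Weigh out brass for the next melt: take ring blanks from the stone slab one at a time, thread each over the post of the spring scale's pan and lower it gently until it lies on the pan or on the ring below, letting go of it before fetching the next, and stop as soon as the pan's red rim has sunk level with the green band. Do not drop rings down the post, lean hard on the post or pan, or ever push the rim down to the red zone; the post stands off the pan's centre, in any direction, so feel for it. Leave the spare rings where they lie on the slab and everything else on the bench alone.

Things in the scene. Friction and masses are not known exactly. Their poses are not given: they have to be found in the camera images.
- ring_a_mid (a point): one of four alike brass ring blanks: 44 mm outside, 20 mm bore, 14 mm high, about 150 g (each differs by up to 15 %), lying flat on the slab. This point is its centre, 7 mm above its underside and its support.
- ring_b_mid (a point): another ring blank, as ring_a.
- ring_c_mid (a point): another ring blank, as ring_a.
- ring_d_mid (a point): another ring blank, as ring_a.
- slab: grey stone slab fixed on the bench, 280 x 280 x 20 mm, carrying the rings (at its corners and middle, at least 80 mm apart) and one small grit block; origin at the centre of its underside, on the bench; x and y along its edges.
- scale: spring scale fixed to the bench: dark base plate 120 mm (x) x 180 mm (y, from -70 to +110 mm) x 12 mm, blue housing 64 mm wide, 65 mm high, holding the spring. On top the pan: a flat disc 120 mm across with a red rim and an upright off-centre steel post 14 mm thick, 48 mm high above the pan's upper face, tip chamfered 1.5 mm. Origin on the bench under the housing's axis.
- scale_axis (a point): the axis of housing and pan, at the height of the pan's upper face with the spring unloaded, 150 mm above the bench. The post stands 9 mm off this axis, in a different direction each time (the pan may be set any way round; it does not turn during a run). That direction is not measured: find it by feel or by looking.
- pan (a joint): sink of the pan in m: 0 = spring unloaded, growing downward, so its upper face is (150 mm - sink) above the bench. Empty it rests at 0.012 to 0.024. Spring 163 N/m: a ring sinks it about 9 mm (7.5 to 10.5); it settles in about 1 s. The pan's red rim is level with the green band at sinks 0.035 to 0.047, in the red overload zone from 0.062. Two or three rings are needed.
- gauge (a point): middle of the 12 mm high green band on the white upright gauge plate (34 mm wide, 4 mm thick, 82 mm to the scale's +y of the housing's axis, top 150 mm above the bench); the red zone begins 21 mm below this point. The pan's red rim moves just beside the plate's inner edge and is read against it.
- grit: small dark grit block, 48 x 30 x 15 mm, on the slab among the rings; origin under its centre. Leave alone.
- brush: brush lying at the left of the bench, 200 mm long. Leave alone.
- dish: shallow metal dish, 52 mm across, 12 mm high, at the back. Leave alone.
- domer: steel doming block, 84 mm across, 55 mm high, at the back. Leave alone.
- jar_yellow: lidded colour jar, 53 mm across, 59 mm high, at the back. Leave alone.
- jar_red: lidded colour jar, 53 mm across, 59 mm high, at the back. Leave alone.
- jar_blue: lidded colour jar, 53 mm across, 59 mm high, at the back. Leave alone.

How it is judged:
On the way, in this order (a step that is already met when the one before it is completed fails the run):
1. a first ring is threaded on the post, lies low on it and is released (((x of ring_a_mid in the frame of pan between 0.003 and 0.015 m and y of ring_a_mid in the frame of pan between -0.006 and 0.006 m and z of ring_a_mid in the frame of pan between 0 and 0.042 m) or (x of ring_b_mid in the frame of pan between 0.003 and 0.015 m and y of ring_b_mid in the frame of pan between -0.006 and 0.006 m and z of ring_b_mid in the frame of pan between 0 and 0.042 m) or (x of ring_c_mid in the frame of pan between 0.003 and 0.015 m and y of ring_c_mid in the frame of pan between -0.006 and 0.006 m and z of ring_c_mid in the frame of pan between 0 and 0.042 m) or (x of ring_d_mid in the frame of pan between 0.003 and 0.015 m and y of ring_d_mid in the frame of pan between -0.006 and 0.006 m and z of ring_d_mid in the frame of pan between 0 and 0.042 m)) and contact force between the fingers and anything else below 0.3 N), for 0.2 s.
2. a second ring, added after the first was released, is threaded on the post, and released ((((x of ring_a_mid in the frame of pan between 0.003 and 0.015 m and y of ring_a_mid in the frame of pan between -0.006 and 0.006 m and z of ring_a_mid in the frame of pan between 0 and 0.042 m) and (x of ring_b_mid in the frame of pan between 0.003 and 0.015 m and y of ring_b_mid in the frame of pan between -0.006 and 0.006 m and z of ring_b_mid in the frame of pan between 0 and 0.042 m)) or ((x of ring_a_mid in the frame of pan between 0.003 and 0.015 m and y of ring_a_mid in the frame of pan between -0.006 and 0.006 m and z of ring_a_mid in the frame of pan between 0 and 0.042 m) and (x of ring_c_mid in the frame of pan between 0.003 and 0.015 m and y of ring_c_mid in the frame of pan between -0.006 and 0.006 m and z of ring_c_mid in the frame of pan between 0 and 0.042 m)) or ((x of ring_a_mid in the frame of pan between 0.003 and 0.015 m and y of ring_a_mid in the frame of pan between -0.006 and 0.006 m and z of ring_a_mid in the frame of pan between 0 and 0.042 m) and (x of ring_d_mid in the frame of pan between 0.003 and 0.015 m and y of ring_d_mid in the frame of pan between -0.006 and 0.006 m and z of ring_d_mid in the frame of pan between 0 and 0.042 m)) or ((x of ring_b_mid in the frame of pan between 0.003 and 0.015 m and y of ring_b_mid in the frame of pan between -0.006 and 0.006 m and z of ring_b_mid in the frame of pan between 0 and 0.042 m) and (x of ring_c_mid in the frame of pan between 0.003 and 0.015 m and y of ring_c_mid in the frame of pan between -0.006 and 0.006 m and z of ring_c_mid in the frame of pan between 0 and 0.042 m)) or ((x of ring_b_mid in the frame of pan between 0.003 and 0.015 m and y of ring_b_mid in the frame of pan between -0.006 and 0.006 m and z of ring_b_mid in the frame of pan between 0 and 0.042 m) and (x of ring_d_mid in the frame of pan between 0.003 and 0.015 m and y of ring_d_mid in the frame of pan between -0.006 and 0.006 m and z of ring_d_mid in the frame of pan between 0 and 0.042 m)) or ((x of ring_c_mid in the frame of pan between 0.003 and 0.015 m and y of ring_c_mid in the frame of pan between -0.006 and 0.006 m and z of ring_c_mid in the frame of pan between 0 and 0.042 m) and (x of ring_d_mid in the frame of pan between 0.003 and 0.015 m and y of ring_d_mid in the frame of pan between -0.006 and 0.006 m and z of ring_d_mid in the frame of pan between 0 and 0.042 m))) and contact force between the fingers and anything else below 0.3 N), for 0.2 s.
At the end, for the whole second after the job is handed in: Pan at rest (under 10 mm/s), sink 0.034 to 0.048 m (rim level with the green band, 1 mm over allowed); each ring either threaded on the pan's post (centre within 6 mm of the post's axis in x and y, and 0 to 42 mm above the pan, not perched on the tip) or within 20 mm of its start (value of joint pan between 0.034 and 0.048 m and velocity of joint pan between -0.01 and 0.01 m/s and ((x of ring_a_mid in the frame of pan between 0.003 and 0.015 m and y of ring_a_mid in the frame of pan between -0.006 and 0.006 m and z of ring_a_mid in the frame of pan between 0 and 0.042 m) or distance of ring_a_mid from where it was at the start of the episode below 0.02 m) and ((x of ring_b_mid in the frame of pan between 0.003 and 0.015 m and y of ring_b_mid in the frame of pan between -0.006 and 0.006 m and z of ring_b_mid in the frame of pan between 0 and 0.042 m) or distance of ring_b_mid from where it was at the start of the episode below 0.02 m) and ((x of ring_c_mid in the frame of pan between 0.003 and 0.015 m and y of ring_c_mid in the frame of pan between -0.006 and 0.006 m and z of ring_c_mid in the frame of pan between 0 and 0.042 m) or distance of ring_c_mid from where it was at the start of the episode below 0.02 m) and ((x of ring_d_mid in the frame of pan between 0.003 and 0.015 m and y of ring_d_mid in the frame of pan between -0.006 and 0.006 m and z of ring_d_mid in the frame of pan between 0 and 0.042 m) or distance of ring_d_mid from where it was at the start of the episode below 0.02 m)); the robot touches nothing.
It fails at once if the pan is pushed into the red overload zone (sink over 0.062 m) (value of joint pan above 0.062 m).
It fails at once if a ring is dropped or slammed: the pan moves down faster than 0.2 m/s (velocity of joint pan above 0.2 m/s).
It fails at once if the post or pan bears more than 20 N (contact force between pan and anything else above 20 N).
It fails at once if a bystander is moved by more than 25 mm (distance of any of jar_yellow, jar_red, jar_blue, domer, dish, brush, grit from where it was at the start of the episode above 0.025 m).
It also fails if it takes over 72 s, if anything falls off the work surface, if the arm or the gripper's body presses on something with over 40 N, if the wrist force passes 120 N, or if a joint passes its speed limit or range.

## Working session

There is one attempt and no reset: what is moved stays moved. The work goes in short steps, Python scripts to look and compute and a tool call to move; the robot and the scene stay as the last step left them, time stands still between calls to the robot, and variables do not carry over. Pictures are saved under pics/ and viewed, about 8 in all and at most 12, crops included, and the job is handed in when it is done.

Besides the shell and the picture viewer there is one more tool, called as name(argument=value, ...), one argument or row to a line, values as JSON. apply_moves: Moves the arm, as the interface text tells. Its arguments: {"type":"object","properties":{"targets":{"type":"array"},"gripper":{"type":"number"},"force":{"type":"number"}},"required":["targets"]}

```bash
mkdir -p pics
cat > h.py <<'E'
import numpy as np, cv2
from plant import env
def cam(n):
    p=env.camera_params(n); f=240/np.tan(np.radians(p['fov_y'])/2)
    K=np.array([[f,0,p['cx']],[0,f,p['cy']],[0,0,1.]])
    return K,np.array(p['rvec'],float),np.array(p['tvec'],float),p
def ray(n,uv,z):
    K,r,t,_=cam(n); R=cv2.Rodrigues(r)[0]; o=-R.T@t
    d=R.T@np.linalg.inv(K)@np.array([uv[0],uv[1],1.]); return o+d*(z-o[2])/d[2]
def proj(n,P):
    K,r,t,_=cam(n); return cv2.projectPoints(np.atleast_2d(np.array(P,float)),r,t,K,None)[0][:,0]
def shot(n,name):
    im=env.camera(n); cv2.imwrite(f'pics/{name}.png',im[:,:,::-1]); return im
E
python3 - <<'E'
from h import *
for n in('scene','top'):
    shot(n,n+'0'); print(cam(n)[3]); K,r,t,_=cam(n); print(-cv2.Rodrigues(r)[0].T@t)
print(env.get_state())
E
```

```text
{'fov_y': 48.205888614002454, 'cx': 324.44907578952643, 'cy': 237.05578025885976, 'rvec': array([ 2.08159498,  0.97740554, -0.45780157]), 'tvec': array([-0.47399863, -0.16110165,  1.37447934])}
[ 1.19666097 -0.38341588  0.74887695]
{'fov_y': 50.80767627284578, 'cx': 317.82188435531157, 'cy': 241.54906701807099, 'rvec': array([ 2.12376448, -2.16325267,  0.10991801]), 'tvec': array([0.11501132, 0.60331375, 1.28432303])}
[0.43644876 0.07209379 1.35315028]
{'t': 0.1, 'qpos': array([ 1.13529440e+00,  3.08908634e-01,  1.63508204e+00,  1.71019496e-05,
        1.19977152e+00, -6.97085627e-02]), 'qvel': array([ 0.0013216 , -0.00090987, -0.00334717, -0.0009704 , -0.00092784,
       -0.00125097]), 'effort': array([-2.74895674e-04, -4.16407871e+01, -2.77644306e+01, -7.65930372e-05,
        4.06045234e-03, -3.96214602e-06]), 'ee_pos': array([0.22325297, 0.58293276, 0.2301569 ]), 'orientation': array([-2.78826505e-04,  1.81881651e-01,  9.83319830e-01, -1.04835282e-03]), 'wrist_force': array([-0.69951236,  1.19112569, -0.45275777]), 'torque': array([ 0.06359637, -0.00098677,  0.01802033]), 'opening': 0.08553420307747067}
```

View pics/scene0.png

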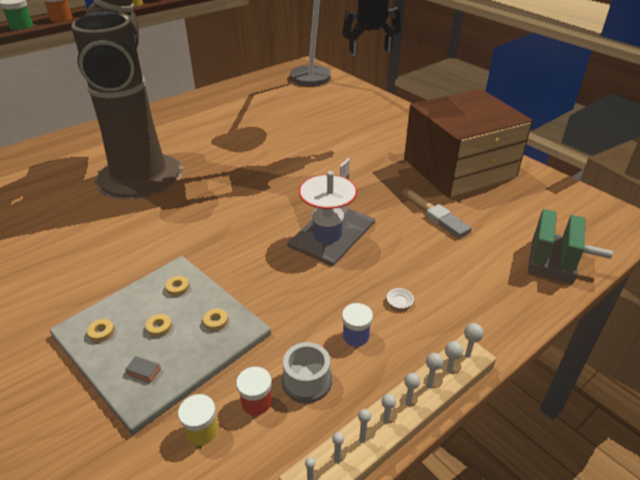

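View pics/top0.png

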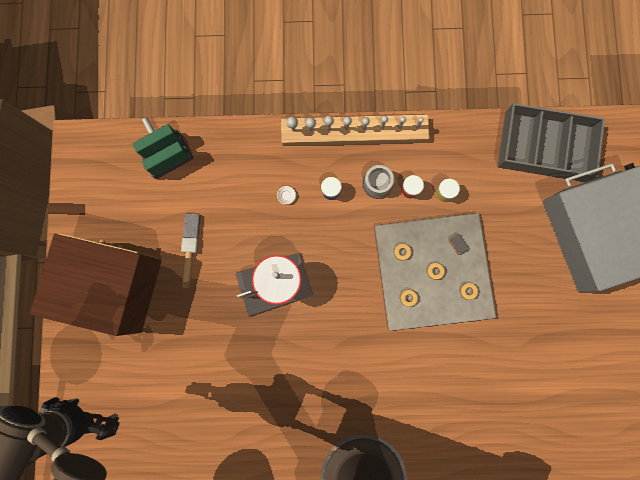

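Top view: rings at about (403,252), (409,298), (436,271), (470,291), grit at (459,243), pan at (277,280) with its gauge to the left. The scene view shows the same, with the pan at (328,190) and its post upright. Next I measure these.

```bash
cat > m.py <<'E'
from h import *
T=cv2.imread('pics/top0.png');S=cv2.imread('pics/scene0.png')
def rings(I,n):
    hsv=cv2.cvtColor(I,cv2.COLOR_BGR2HSV)
    # slab region: low saturation mask hull
    m=cv2.inRange(hsv,(15,110,90),(35,255,255))
    x0,y0,x1,y1=(375,212,498,332) if n=='top' else (50,255,275,420)
    k=np.zeros_like(m);k[y0:y1,x0:x1]=m[y0:y1,x0:x1]
    for c in cv2.findContours(k,cv2.RETR_EXTERNAL,cv2.CHAIN_APPROX_NONE)[0]:
        if cv2.contourArea(c)<80: continue
        (u,v),ax,a=cv2.fitEllipse(c)
        print(n,np.round([u,v,*ax],1),ray(n,(u,v),.030).round(4))
rings(T,'top');rings(S,'scene')
for I,n,b in((T,'top',(240,245,315,315)),(S,'scene',(290,170,365,215))):
    hsv=cv2.cvtColor(I,cv2.COLOR_BGR2HSV)
    m=cv2.inRange(hsv,(0,150,100),(6,255,255))|cv2.inRange(hsv,(172,150,100),(180,255,255))
    k=np.zeros_like(m);x0,y0,x1,y1=b;k[y0:y1,x0:x1]=m[y0:y1,x0:x1]
    p=cv2.findNonZero(k);h=cv2.convexHull(p)
    (u,v),ax,a=cv2.fitEllipse(h)
    print(n,'pan',u,v,ax,a,[ray(n,(u,v),z).round(4) for z in(.126,.132,.138)])
c1=cv2.resize(T[245:315,230:320],None,fx=6,fy=6,interpolation=cv2.INTER_CUBIC)[:,:540]
c2=cv2.resize(S[150:265,285:380],None,fx=5,fy=5,interpolation=cv2.INTER_CUBIC)
W=np.zeros((600,800,3),np.uint8);W[:420,:400]=c1[:420,70:470];W[:575,400:800]=c2[:575,:400];cv2.imwrite('pics/crop.png',W)
E
python3 m.py
```

```text
top [408.7 297.8  16.1  16.9] [ 0.455  -0.1289  0.03  ]
top [468.8 290.9  16.   17.3] [ 0.4699 -0.2844  0.03  ]
top [435.6 270.7  15.9  16.8] [ 0.5238 -0.2015  0.03  ]
top [402.2 251.4  15.6  16.5] [ 0.576  -0.1169  0.03  ]
scene [266.3 415.2  10.2  21.6] [ 0.7938 -0.1583  0.03  ]
scene [ 69.4 395.7  44.3  86.2] [ 0.5712 -0.3735  0.03  ]
scene [100.2 330.2  20.3  27. ] [ 0.473  -0.2851  0.03  ]
scene [158.1 325.2  20.4  25.3] [ 0.5265 -0.2024  0.03  ]
scene [215.  319.3  20.8  24.3] [ 0.5784 -0.1183  0.03  ]
scene [176.8 285.7  18.2  22.9] [ 0.4584 -0.1301  0.03  ]
scene [225.6 323.9 101.4 153.2] [ 0.5995 -0.1094  0.03  ]
scene [ 88.6 279.6  57.6 152.7] [ 0.3354 -0.2527  0.03  ]
top pan 276.04754638671875 279.2450866699219 (48.995418548583984, 49.62196350097656) 57.0818977355957 [array([0.5039, 0.2049, 0.126 ]), array([0.5036, 0.2043, 0.132 ]), array([0.5033, 0.2036, 0.138 ])]
scene pan 327.4483947753906 191.05471801757812 (34.06647872924805, 58.17601013183594) 90.68466186523438 [array([0.5046, 0.2039, 0.126 ]), array([0.5113, 0.1983, 0.132 ]), array([0.518 , 0.1926, 0.138 ])]
```

View pics/crop.png

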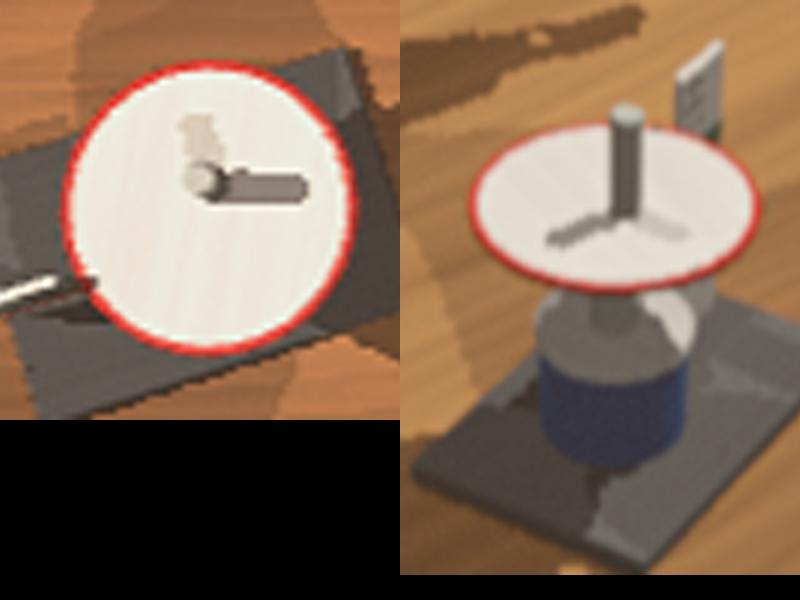

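Crop: post tip centre at top-view pixel (274.5,275.0) and scene-view pixel (330.4,172.3). The pan face is white with a red rim, and the gauge is at the lower left of the top view.

```bash
cat > tri.py <<'E'
from h import *
def tri(a,b):
    P=[]
    for n in('top','scene'):
        K,r,t,_=cam(n);P.append(K@np.c_[cv2.Rodrigues(r)[0],t])
    X=cv2.triangulatePoints(P[0],P[1],np.array(a,float),np.array(b,float))[:,0];X=X[:3]/X[3]
    return X.round(4),(proj('top',X)-a).round(2),(proj('scene',X)-b).round(2)
E
python3 - <<'E'
from tri import *
print('tip',tri((274.5,275),(330.4,172.3)))
print('pan',tri((276.05,279.25),(327.45,191.05)))
for z in(.126,.130): print('base scene',ray('scene',(330.4,193.4),z))
for z in(.172,.175,.178): print('tip',ray('top',(274.5,275),z),ray('scene',(330.4,172.3),z))
for a,b in(((408.7,297.8),(176.8,285.7)),((468.8,290.9),(100.2,330.2)),((435.6,270.7),(158.1,325.2)),((402.2,251.4),(215,319.3))): print('ring',tri(a,b))
# slab corner directions / gauge plate top from top view
E
```

```text
tip (array([0.5118, 0.204 , 0.1745]), array([[-0.33, -0.23]]), array([[-0.42,  0.06]]))
pan (array([0.5039, 0.2048, 0.1252]), array([[0.07, 0.05]]), array([[ 0.08, -0.01]]))
base scene [0.5148715  0.20317601 0.126     ]
base scene [0.51924983 0.19940903 0.13      ]
tip [0.5114028  0.20351067 0.172     ] [0.5092001  0.20734074 0.172     ]
tip [0.51121243 0.20317689 0.175     ] [0.51277519 0.20426856 0.175     ]
tip [0.51102205 0.2028431  0.178     ] [0.51635027 0.20119638 0.178     ]
ring (array([ 0.4551, -0.1292,  0.0269]), array([[-0.08, -0.04]]), array([[-0.1 ,  0.01]]))
ring (array([ 0.4702, -0.2849,  0.0274]), array([[-0.09, -0.03]]), array([[-0.13,  0.  ]]))
ring (array([ 0.5241, -0.2019,  0.0275]), array([[-0.06, -0.02]]), array([[-0.08,  0.  ]]))
ring (array([ 0.5763, -0.1172,  0.0276]), array([[0.06, 0.03]]), array([[ 0.09, -0.01]]))
```

Two views agree (all points within 0.5 px; ring mid heights fit). Pan face is at about z=0.126 and the post axis at about (0.512,0.204). Setting out to ring A at (0.455,-0.129).

apply_moves(
  targets=[
    {"tx": -0.039,"ty": -0.048},
    {"tx": -0.039,"ty": -0.048},
    {"tx": -0.039,"ty": -0.048},
    {"tx": -0.039,"ty": -0.048},
    {"tx": -0.039,"ty": -0.048},
    {"tx": -0.039,"ty": -0.048},
    {"tx": -0.039,"ty": -0.048},
    {"tx": -0.039,"ty": -0.048},
    {"tx": -0.039,"ty": -0.048},
    {"tx": -0.039,"ty": -0.048},
    {"tx": -0.039,"ty": -0.048},
    {"tx": 0,"ty": 0,"tz": 0.05},
  ],
  gripper=1,
  force=30,
)

```text
schema error: expected keys tx, ty, tz, ax, ay, az
```

```bash
cat > go.py <<'E'
import sys
from h import *
from scipy.spatial.transform import Rotation as Ro
s=env.get_state();w=s['orientation'];R=Ro.from_quat([w[1],w[2],w[3],w[0]]).as_matrix()
if len(sys.argv)>3:
    g=np.array([float(x) for x in sys.argv[1:4]]);print('tool shift',(R.T@(g-s['ee_pos'])).round(4))
print('t',round(s['t'],2),s['ee_pos'].round(4),'z',R[:,2].round(3),'y',R[:,1].round(3),'F',s['wrist_force'].round(2),'op',round(s['opening'],4))
E
python3 go.py .4551 -.1292 .0225
```

```text
tool shift [-0.4713 -0.5816  0.2088]
t 0.1 [0.2233 0.5829 0.2302] z [-0.001 -0.002 -1.   ] y [ 0.358  0.934 -0.002] F [-0.7   1.19 -0.45] op 0.0855
```

apply_moves(
  targets=[
    {"tx": -0.039,"ty": -0.048,"tz": 0,"ax": 0,"ay": 0,"az": 0},
    {"tx": -0.039,"ty": -0.048,"tz": 0,"ax": 0,"ay": 0,"az": 0},
    {"tx": -0.039,"ty": -0.048,"tz": 0,"ax": 0,"ay": 0,"az": 0},
    {"tx": -0.039,"ty": -0.048,"tz": 0,"ax": 0,"ay": 0,"az": 0},
    {"tx": -0.039,"ty": -0.048,"tz": 0,"ax": 0,"ay": 0,"az": 0},
    {"tx": -0.039,"ty": -0.048,"tz": 0,"ax": 0,"ay": 0,"az": 0},
    {"tx": -0.039,"ty": -0.048,"tz": 0,"ax": 0,"ay": 0,"az": 0},
    {"tx": -0.039,"ty": -0.048,"tz": 0,"ax": 0,"ay": 0,"az": 0},
    {"tx": -0.039,"ty": -0.048,"tz": 0,"ax": 0,"ay": 0,"az": 0},
    {"tx": -0.039,"ty": -0.048,"tz": 0,"ax": 0,"ay": 0,"az": 0},
    {"tx": -0.039,"ty": -0.048,"tz": 0,"ax": 0,"ay": 0,"az": 0},
    {"tx": -0.039,"ty": -0.048,"tz": 0,"ax": 0,"ay": 0,"az": 0},
  ],
  gripper=1,
  force=30,
)

```text
t: 1.6
ee_pos: [0.4547, -0.1236, 0.2311]
orientation: [0.0, 0.182, 0.983, 0.0]
wrist_force: [0.5, 1.1, -0.1]
opening: 0.0853
```

```bash
python3 go.py .4551 -.1292 .0225
```

```text
tool shift [-0.0024 -0.0051  0.2086]
t 1.6 [ 0.4547 -0.1236  0.2311] z [ 0.  0. -1.] y [0.358 0.934 0.   ] F [ 0.5   1.08 -0.06] op 0.0853
```

apply_moves(
  targets=[
    {"tx": -0.002,"ty": -0.005,"tz": 0.06,"ax": 0,"ay": 0,"az": 0},
    {"tx": 0,"ty": 0,"tz": 0.06,"ax": 0,"ay": 0,"az": 0},
    {"tx": 0,"ty": 0,"tz": 0.04,"ax": 0,"ay": 0,"az": 0},
    {"tx": 0,"ty": 0,"tz": 0,"ax": 0,"ay": 0,"az": 0},
  ],
)

```text
t: 2.1
ee_pos: [0.4506, -0.1256, 0.0678]
orientation: [-0.005, 0.182, 0.983, 0.001]
wrist_force: [-0.5, -0.2, -0.4]
opening: 0.0849
```

```bash
python3 go.py .4551 -.1292 .0225;python3 -c "
from h import *
shot('scene','s1');I=cv2.imread('pics/s1.png');cv2.imwrite('pics/s1c.png',cv2.resize(I[190:350,80:280],None,fx=3,fy=3))"
```

```text
tool shift [-0.0059 -0.0017  0.0452]
t 2.1 [ 0.4506 -0.1256  0.0678] z [-0.009  0.003 -1.   ] y [ 0.358  0.934 -0.   ] F [-0.54 -0.18 -0.43] op 0.0849
```

View pics/s1c.png

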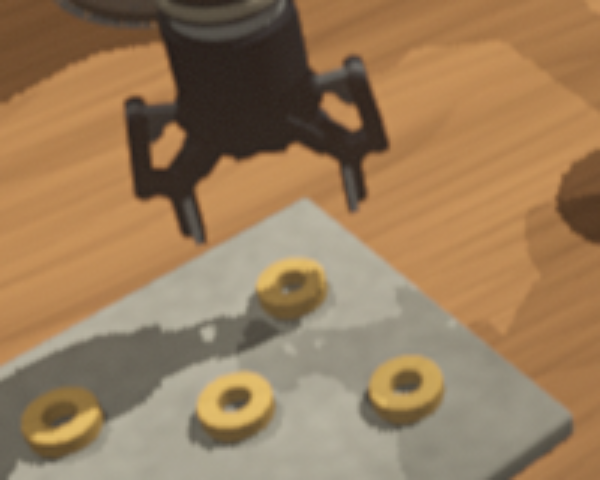

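The open fingers stand above ring A and straddle it (crop ring (291,287), fingertips (200,240) and (352,208)). I go lower, then settle.

apply_moves(
  targets=[
    {"tx": 0,"ty": -0.001,"tz": 0.03,"ax": 0,"ay": 0,"az": 0},
    {"tx": 0,"ty": 0,"tz": 0,"ax": 0,"ay": 0,"az": 0},
    {"tx": 0,"ty": 0,"tz": 0,"ax": 0,"ay": 0,"az": 0},
  ],
)

```text
t: 2.52
ee_pos: [0.456, -0.1285, 0.0433]
orientation: [0.002, 0.182, 0.983, -0.0]
wrist_force: [0.5, -1.3, 0.3]
opening: 0.0853
```

```bash
python3 go.py .4551 -.1292 .0225
```

```text
tool shift [ 0.0007 -0.001   0.0208]
t 2.52 [ 0.456  -0.1285  0.0433] z [ 0.003 -0.001 -1.   ] y [0.358 0.934 0.   ] F [ 0.48 -1.25  0.3 ] op 0.0853
```

apply_moves(
  targets=[
    {"tx": 0.0,"ty": -0.001,"tz": 0.018,"ax": 0,"ay": 0,"az": 0},
    {"tx": 0,"ty": 0,"tz": 0,"ax": 0,"ay": 0,"az": 0},
    {"tx": 0,"ty": 0,"tz": 0,"ax": 0,"ay": 0,"az": 0},
  ],
)

```text
t: 2.9
ee_pos: [0.4549, -0.1292, 0.0245]
orientation: [0.001, 0.182, 0.983, -0.0]
wrist_force: [0.6, 0.7, 0.4]
opening: 0.0853
```

apply_moves(
  targets=[
    {"tx": 0,"ty": 0,"tz": 0,"ax": 0,"ay": 0,"az": 0},
    {"tx": 0,"ty": 0,"tz": 0,"ax": 0,"ay": 0,"az": 0},
    {"tx": 0,"ty": 0,"tz": 0,"ax": 0,"ay": 0,"az": 0},
    {"tx": 0,"ty": 0,"tz": 0,"ax": 0,"ay": 0,"az": 0},
    {"tx": 0,"ty": 0,"tz": 0,"ax": 0,"ay": 0,"az": 0},
  ],
  gripper=0.35,
  force=30,
)

```text
t: 3.52
ee_pos: [0.4543, -0.1289, 0.024]
orientation: [0.0, 0.182, 0.983, 0.0]
wrist_force: [-0.9, 0.7, 5.5]
opening: 0.0419
```

```bash
python3 go.py .4551 -.1292 .0225
```

```text
tool shift [-0.0008  0.      0.0015]
t 3.52 [ 0.4543 -0.1289  0.024 ] z [ 0. -0. -1.] y [0.357 0.934 0.   ] F [-0.93  0.68  5.54] op 0.0419
```

apply_moves(
  targets=[
    {"tx": 0,"ty": 0,"tz": 0,"ax": 0,"ay": 0,"az": 0},
    {"tx": 0,"ty": 0,"tz": 0,"ax": 0,"ay": 0,"az": 0},
    {"tx": 0,"ty": 0,"tz": -0.004,"ax": 0,"ay": 0,"az": 0},
    {"tx": 0,"ty": 0,"tz": -0.016,"ax": 0,"ay": 0,"az": 0},
    {"tx": 0,"ty": 0,"tz": 0,"ax": 0,"ay": 0,"az": 0},
    {"tx": 0,"ty": 0,"tz": 0,"ax": 0,"ay": 0,"az": 0},
  ],
  gripper=0.25,
  force=40,
)

```text
t: 4.28
ee_pos: [0.4541, -0.129, 0.0436]
orientation: [0.0, 0.182, 0.983, -0.0]
wrist_force: [-0.4, -0.2, -0.8]
opening: 0.0415
```

```bash
python3 go.py .5125 .2038 .23;python3 -c "
from h import *
shot('scene','s2');I=cv2.imread('pics/s2.png');cv2.imwrite('pics/s2c.png',cv2.resize(I[210:340,110:270],None,fx=4,fy=4))"
```

```text
tool shift [ 0.0644  0.3316 -0.1865]
t 4.28 [ 0.4541 -0.129   0.0436] z [ 0.001 -0.    -1.   ] y [ 0.358  0.934 -0.   ] F [-0.35 -0.21 -0.76] op 0.0415
```

View pics/s2c.png

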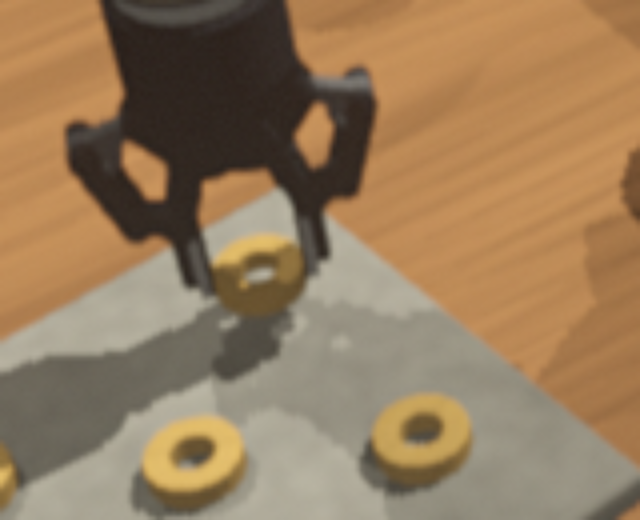

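The ring is held level between the fingertips and lifted clear (crop centre (258,275)); the others are undisturbed. I carry it above the post.

apply_moves(
  targets=[
    {"tx": 0,"ty": 0,"tz": -0.05,"ax": 0,"ay": 0,"az": 0},
    {"tx": 0,"ty": 0.02,"tz": -0.05,"ax": 0,"ay": 0,"az": 0},
    {"tx": 0.005,"ty": 0.03,"tz": -0.05,"ax": 0,"ay": 0,"az": 0},
    {"tx": 0.01,"ty": 0.05,"tz": -0.01,"ax": 0,"ay": 0,"az": 0},
    {"tx": 0.01,"ty": 0.055,"tz": 0,"ax": 0,"ay": 0,"az": 0},
    {"tx": 0.01,"ty": 0.055,"tz": 0,"ax": 0,"ay": 0,"az": 0},
    {"tx": 0.01,"ty": 0.05,"tz": 0,"ax": 0,"ay": 0,"az": 0},
    {"tx": 0.01,"ty": 0.04,"tz": 0,"ax": 0,"ay": 0,"az": 0},
    {"tx": 0.01,"ty": 0.032,"tz": 0,"ax": 0,"ay": 0,"az": 0},
    {"tx": 0,"ty": 0,"tz": 0,"ax": 0,"ay": 0,"az": 0},
    {"tx": 0,"ty": 0,"tz": 0,"ax": 0,"ay": 0,"az": 0},
    {"tx": 0,"ty": 0,"tz": 0,"ax": 0,"ay": 0,"az": 0},
  ],
)

```text
t: 5.82
ee_pos: [0.5117, 0.2033, 0.2029]
orientation: [-0.0, 0.182, 0.983, -0.0]
wrist_force: [-0.4, 0.5, -1.5]
opening: 0.0412
```

```bash
python3 go.py .5116 .2042 .187;python3 -c "
from h import *
shot('scene','s3');I=cv2.imread('pics/s3.png');cv2.imwrite('pics/s3c.png',cv2.resize(I[110:230,250:410],None,fx=5,fy=5,interpolation=cv2.INTER_CUBIC))"
```

```text
tool shift [0.0004 0.0008 0.0159]
t 5.83 [0.5117 0.2033 0.2029] z [-0.001 -0.001 -1.   ] y [ 0.359  0.933 -0.001] F [-0.44  0.52 -1.47] op 0.0412
```

View pics/s3c.png

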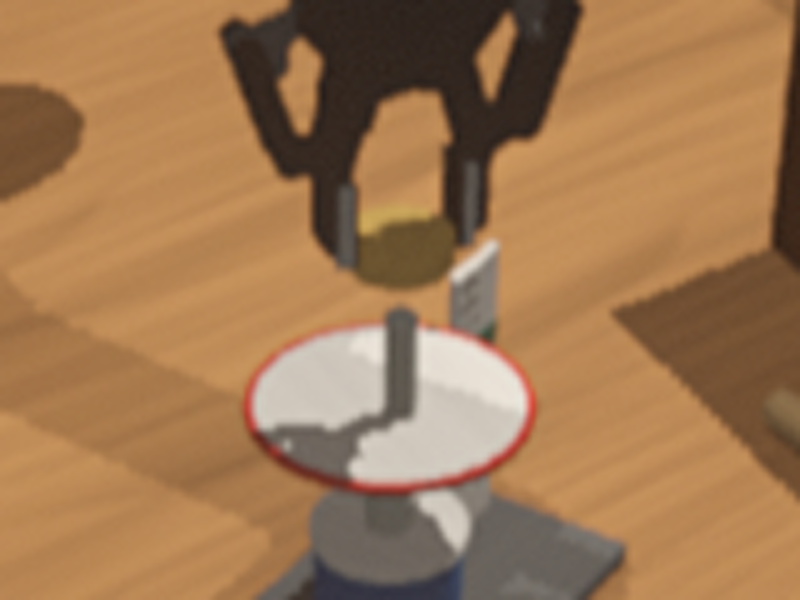

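The ring hangs just above the post tip (crop ring centre (406,247), post tip (400,313)). It is in shade, so I boost the contrast to check level and alignment.

```bash
python3 -c "
from h import *
from tri import tri
shot('top','t3')
I=cv2.imread('pics/s3.png')[145:175,312:350];a=cv2.resize(I,None,fx=16,fy=16,interpolation=cv2.INTER_CUBIC)
a=np.clip(a.astype(float)*2.2,0,255).astype(np.uint8);cv2.imwrite('pics/s3d.png',a)
print(proj('scene',[[.5126,.2029,.2059],[.5126,.2029,.2129],[.5126,.2029,.1989]]),proj('scene',[.512,.204,.1745]))
h=cv2.cvtColor(cv2.imread('pics/s3.png'),cv2.COLOR_BGR2HSV)
m=cv2.inRange(h,(18,90,60),(35,255,255));k=np.zeros_like(m);k[145:172,314:346]=m[145:172,314:346];print(cv2.boundingRect(k))
"
```

```text
[[329.97323174 158.97314462]
 [330.01000261 155.83750583]
 [329.9367732  162.0821494 ]] [[330.0405375  172.39776896]]
(321, 151, 20, 16)
```

View pics/s3d.png

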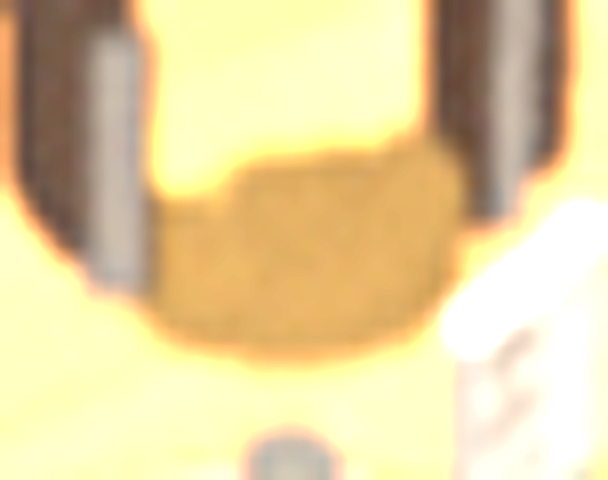

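The ring is level and its lower edge is centred on the tip within about 1 mm. I descend gently by 36 mm, then check whether the pan was pushed down.

apply_moves(
  targets=[
    {"tx": 0,"ty": 0.001,"tz": 0.004,"ax": 0,"ay": 0,"az": 0},
    {"tx": 0,"ty": 0,"tz": 0.004,"ax": 0,"ay": 0,"az": 0},
    {"tx": 0,"ty": 0,"tz": 0.004,"ax": 0,"ay": 0,"az": 0},
    {"tx": 0,"ty": 0,"tz": 0.004,"ax": 0,"ay": 0,"az": 0},
    {"tx": 0,"ty": 0,"tz": 0.004,"ax": 0,"ay": 0,"az": 0},
    {"tx": 0,"ty": 0,"tz": 0.004,"ax": 0,"ay": 0,"az": 0},
    {"tx": 0,"ty": 0,"tz": 0.004,"ax": 0,"ay": 0,"az": 0},
    {"tx": 0,"ty": 0,"tz": 0.004,"ax": 0,"ay": 0,"az": 0},
    {"tx": 0,"ty": 0,"tz": 0.004,"ax": 0,"ay": 0,"az": 0},
    {"tx": 0,"ty": 0,"tz": 0,"ax": 0,"ay": 0,"az": 0},
  ],
)

```text
t: 7.18
ee_pos: [0.512, 0.2052, 0.1668]
orientation: [-0.0, 0.182, 0.983, -0.0]
wrist_force: [-0.2, 0.5, -1.6]
opening: 0.0417
```

```bash
cat > rim.py <<'E'
# pan face sink from red rim's lowest front point in the scene view, relative to first picture
import sys
from h import *
def low(I):
    h=cv2.cvtColor(I,cv2.COLOR_BGR2HSV)
    m=cv2.inRange(h,(0,120,70),(8,255,255))|cv2.inRange(h,(170,120,70),(180,255,255))
    k=np.zeros_like(m);k[175:240,295:362]=m[175:240,295:362]
    p=cv2.findNonZero(k)[:,0];xs=range(316,340)
    b=np.median([p[p[:,0]==x,1].max() for x in xs if (p[:,0]==x).any()])
    hull=cv2.convexHull(p.reshape(-1,1,2));e=cv2.fitEllipse(hull)
    return e[0],e[1],b,p[:,0].min(),p[:,0].max()
def fit(I):
    # subpixel: sum redness centroid of front rim
    f=I.astype(float);r=np.clip(f[...,2]-f[...,1]-40-0*f[...,0],0,None)
    return r
I0=cv2.imread('pics/scene0.png');I=shot('scene',sys.argv[1])[:,:,::-1].copy()
for J in(I0,I): print(low(J))
z0=.126
for z in(.126,.120,.115,.11,.105,.10): print(z,proj('scene',[.5039,.2048,z]).round(1))
E
python3 rim.py s4; python3 go.py .5116 .2042 .135;python3 -c "
import cv2
I=cv2.imread('pics/s4.png');cv2.imwrite('pics/s4c.png',cv2.resize(I[130:230,270:390],None,fx=6,fy=6,interpolation=cv2.INTER_CUBIC))"
```

```text
((327.493896484375, 190.99777221679688), (34.54929733276367, 58.54197311401367), np.float64(207.0), np.int32(299), np.int32(356))
((327.58782958984375, 191.10311889648438), (34.34418487548828, 58.18335723876953), np.float64(207.0), np.int32(299), np.int32(356))
0.126 [[327.5 190.7]]
0.12 [[327.5 193.2]]
0.115 [[327.5 195.2]]
0.11 [[327.5 197.2]]
0.105 [[327.5 199.1]]
0.1 [[327.4 201.1]]
tool shift [ 0.0002 -0.0012  0.0321]
t 7.22 [0.5123 0.2053 0.1671] z [-0. -0. -1.] y [ 0.358  0.934 -0.   ] F [ 0.64 -0.23 -1.38] op 0.0415
```

View pics/s4c.png

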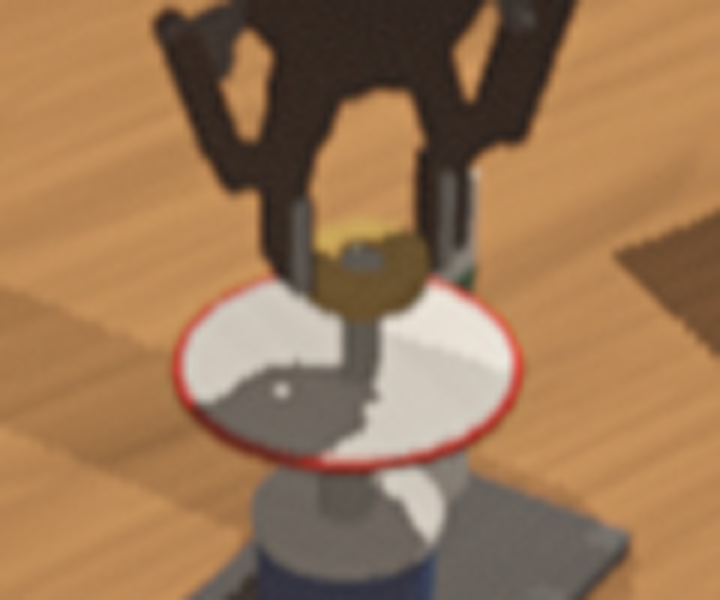

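The ring is threaded: the post tip shows through the bore at crop (362,256), and the rim has not moved. I lower it until the ring's weight sits on the spring (about 9 mm extra), so release is gentle.

apply_moves(
  targets=[
    {"tx": 0,"ty": -0.001,"tz": 0.004,"ax": 0,"ay": 0,"az": 0},
    {"tx": 0,"ty": 0,"tz": 0.004,"ax": 0,"ay": 0,"az": 0},
    {"tx": 0,"ty": 0,"tz": 0.004,"ax": 0,"ay": 0,"az": 0},
    {"tx": 0,"ty": 0,"tz": 0.004,"ax": 0,"ay": 0,"az": 0},
    {"tx": 0,"ty": 0,"tz": 0.004,"ax": 0,"ay": 0,"az": 0},
    {"tx": 0,"ty": 0,"tz": 0.004,"ax": 0,"ay": 0,"az": 0},
    {"tx": 0,"ty": 0,"tz": 0.004,"ax": 0,"ay": 0,"az": 0},
    {"tx": 0,"ty": 0,"tz": 0.004,"ax": 0,"ay": 0,"az": 0},
    {"tx": 0,"ty": 0,"tz": 0.004,"ax": 0,"ay": 0,"az": 0},
    {"tx": 0,"ty": 0,"tz": 0.004,"ax": 0,"ay": 0,"az": 0},
    {"tx": 0,"ty": 0,"tz": 0.003,"ax": 0,"ay": 0,"az": 0},
    {"tx": 0,"ty": 0,"tz": 0,"ax": 0,"ay": 0,"az": 0},
  ],
)

```text
t: 8.72
ee_pos: [0.512, 0.2044, 0.1242]
orientation: [-0.0, 0.182, 0.983, -0.0]
wrist_force: [-1.0, -0.7, 1.0]
opening: 0.0416
```

```bash
python3 rim.py s5|sed -n 2p; python3 go.py .5116 .2042 .135
```

```text
((327.3963317871094, 194.37649536132812), (35.136131286621094, 57.85472106933594), np.float64(211.0), np.int32(299), np.int32(356))
tool shift [ 0.0003 -0.0003 -0.0107]
t 8.78 [0.512  0.2044 0.1243] z [-0. -0. -1.] y [ 0.358  0.934 -0.   ] F [-1.47 -1.18 -0.4 ] op 0.0416
```

Rim is 8 mm lower, so the spring now carries about one ring. Release.

apply_moves(
  targets=[
    {"tx": 0,"ty": 0,"tz": 0,"ax": 0,"ay": 0,"az": 0},
    {"tx": 0,"ty": 0,"tz": 0,"ax": 0,"ay": 0,"az": 0},
    {"tx": 0,"ty": 0,"tz": 0,"ax": 0,"ay": 0,"az": 0},
    {"tx": 0,"ty": 0,"tz": 0,"ax": 0,"ay": 0,"az": 0},
    {"tx": 0,"ty": 0,"tz": -0.02,"ax": 0,"ay": 0,"az": 0},
    {"tx": 0,"ty": 0,"tz": -0.04,"ax": 0,"ay": 0,"az": 0},
    {"tx": 0,"ty": 0,"tz": -0.04,"ax": 0,"ay": 0,"az": 0},
    {"tx": 0,"ty": 0,"tz": 0,"ax": 0,"ay": 0,"az": 0},
  ],
  gripper=0.8,
)

```text
t: 9.78
ee_pos: [0.515, 0.2053, 0.2286]
orientation: [0.004, 0.182, 0.983, 0.002]
wrist_force: [0.5, 0.3, 0.1]
opening: 0.0683
```

```bash
python3 rim.py s6|sed -n 2p; python3 go.py .5763 -.1172 .0245;python3 -c "
import cv2
I=cv2.imread('pics/s6.png');cv2.imwrite('pics/s6c.png',cv2.resize(I[130:230,270:390],None,fx=5,fy=5,interpolation=cv2.INTER_CUBIC))"
```

```text
((327.54888916015625, 194.72509765625), (34.66816329956055, 57.95566940307617), np.float64(211.0), np.int32(299), np.int32(356))
tool shift [-0.1733 -0.2787  0.2016]
t 9.82 [0.5133 0.2048 0.2262] z [ 0.004  0.001 -1.   ] y [0.358 0.934 0.003] F [-0.31 -0.3  -0.25] op 0.0682
```

View pics/s6c.png

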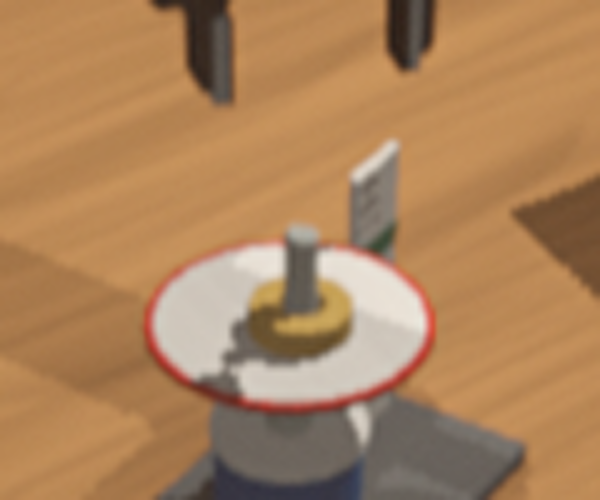

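First ring lies flat on the pan, released (crop (300,318)), and the pan has sunk about 9 mm. Now ring D at (0.576,-0.117).

apply_moves(
  targets=[
    {"tx": -0.017,"ty": -0.028,"tz": 0,"ax": 0,"ay": 0,"az": 0},
    {"tx": -0.026,"ty": -0.042,"tz": 0,"ax": 0,"ay": 0,"az": 0},
    {"tx": -0.031,"ty": -0.05,"tz": 0,"ax": 0,"ay": 0,"az": 0},
    {"tx": -0.031,"ty": -0.05,"tz": 0,"ax": 0,"ay": 0,"az": 0},
    {"tx": -0.031,"ty": -0.05,"tz": 0.01,"ax": 0,"ay": 0,"az": 0},
    {"tx": -0.022,"ty": -0.034,"tz": 0.03,"ax": 0,"ay": 0,"az": 0},
    {"tx": -0.015,"ty": -0.024,"tz": 0.04,"ax": 0,"ay": 0,"az": 0},
    {"tx": 0,"ty": 0,"tz": 0.05,"ax": 0,"ay": 0,"az": 0},
    {"tx": 0,"ty": 0,"tz": 0.035,"ax": 0,"ay": 0,"az": 0},
    {"tx": 0,"ty": 0,"tz": 0.015,"ax": 0,"ay": 0,"az": 0},
    {"tx": 0,"ty": 0,"tz": 0,"ax": 0,"ay": 0,"az": 0},
    {"tx": 0,"ty": 0,"tz": 0,"ax": 0,"ay": 0,"az": 0},
  ],
  gripper=1,
)

```text
t: 11.32
ee_pos: [0.5755, -0.1173, 0.0456]
orientation: [0.001, 0.182, 0.983, -0.0]
wrist_force: [-0.1, 0.5, -0.3]
opening: 0.0853
```

```bash
python3 go.py .5763 -.1172 .0235
```

```text
tool shift [-0.0007  0.0004  0.0221]
t 11.32 [ 0.5755 -0.1173  0.0456] z [ 0.003 -0.001 -1.   ] y [0.357 0.934 0.   ] F [-0.14  0.52 -0.34] op 0.0853
```

apply_moves(
  targets=[
    {"tx": -0.001,"ty": 0,"tz": 0.015,"ax": 0,"ay": 0,"az": 0},
    {"tx": 0,"ty": 0,"tz": 0.006,"ax": 0,"ay": 0,"az": 0},
    {"tx": 0,"ty": 0,"tz": 0,"ax": 0,"ay": 0,"az": 0},
    {"tx": 0,"ty": 0,"tz": 0,"ax": 0,"ay": 0,"az": 0},
  ],
)

```text
t: 11.82
ee_pos: [0.5752, -0.1175, 0.0233]
orientation: [0.0, 0.182, 0.983, -0.0]
wrist_force: [0.1, -0.1, 0.5]
opening: 0.0852
```

apply_moves(
  targets=[
    {"tx": 0,"ty": 0,"tz": 0,"ax": 0,"ay": 0,"az": 0},
    {"tx": 0,"ty": 0,"tz": 0,"ax": 0,"ay": 0,"az": 0},
    {"tx": 0,"ty": 0,"tz": 0,"ax": 0,"ay": 0,"az": 0},
    {"tx": 0,"ty": 0,"tz": 0,"ax": 0,"ay": 0,"az": 0},
    {"tx": 0,"ty": 0,"tz": 0,"ax": 0,"ay": 0,"az": 0},
    {"tx": 0,"ty": 0,"tz": 0,"ax": 0,"ay": 0,"az": 0},
    {"tx": 0,"ty": 0,"tz": 0,"ax": 0,"ay": 0,"az": 0},
  ],
  gripper=0.25,
  force=40,
)

```text
t: 12.7
ee_pos: [0.5754, -0.1174, 0.024]
orientation: [0.0, 0.182, 0.983, 0.0]
wrist_force: [-1.8, 0.9, 5.1]
opening: 0.0422
```

```bash
python3 go.py .5116 .2042 .2
```

```text
tool shift [ 0.1746  0.2775 -0.176 ]
t 12.7 [ 0.5754 -0.1174  0.024 ] z [ 0.  0. -1.] y [0.358 0.934 0.   ] F [-1.82  0.94  5.13] op 0.0422
```

apply_moves(
  targets=[
    {"tx": 0,"ty": 0,"tz": -0.006,"ax": 0,"ay": 0,"az": 0},
    {"tx": 0,"ty": 0,"tz": -0.04,"ax": 0,"ay": 0,"az": 0},
    {"tx": 0,"ty": 0,"tz": -0.055,"ax": 0,"ay": 0,"az": 0},
    {"tx": 0.014,"ty": 0.022,"tz": -0.05,"ax": 0,"ay": 0,"az": 0},
    {"tx": 0.026,"ty": 0.041,"tz": -0.025,"ax": 0,"ay": 0,"az": 0},
    {"tx": 0.031,"ty": 0.049,"tz": 0,"ax": 0,"ay": 0,"az": 0},
    {"tx": 0.031,"ty": 0.05,"tz": 0,"ax": 0,"ay": 0,"az": 0},
    {"tx": 0.031,"ty": 0.05,"tz": 0,"ax": 0,"ay": 0,"az": 0},
    {"tx": 0.025,"ty": 0.039,"tz": 0,"ax": 0,"ay": 0,"az": 0},
    {"tx": 0.016,"ty": 0.026,"tz": 0,"ax": 0,"ay": 0,"az": 0},
    {"tx": 0,"ty": 0,"tz": 0,"ax": 0,"ay": 0,"az": 0},
    {"tx": 0,"ty": 0,"tz": 0,"ax": 0,"ay": 0,"az": 0},
  ],
)

```text
t: 14.2
ee_pos: [0.5114, 0.2028, 0.1988]
orientation: [-0.0, 0.182, 0.983, -0.001]
wrist_force: [0.2, 0.7, -2.1]
opening: 0.0418
```

```bash
python3 go.py .5118 .2043 .158;  python3 rim.py s7|sed -n 2p;  python3 go.py .5118 .2043 .158
```

```text
tool shift [0.0001 0.0016 0.0408]
t 14.2 [0.5114 0.2028 0.1988] z [-0.001 -0.001 -1.   ] y [ 0.357  0.934 -0.001] F [ 0.16  0.72 -2.15] op 0.0418
((327.5909729003906, 194.7278289794922), (34.67787170410156, 57.778045654296875), np.float64(211.0), np.int32(299), np.int32(356))
tool shift [0.0004 0.0018 0.0409]
t 14.25 [0.5116 0.2025 0.1989] z [-0.001 -0.001 -1.   ] y [ 0.358  0.934 -0.001] F [ 0.27 -0.65 -1.34] op 0.0419
```

apply_moves(
  targets=[
    {"tx": 0,"ty": 0.0015,"tz": 0.004,"ax": 0,"ay": 0,"az": 0},
    {"tx": 0,"ty": 0,"tz": 0.005,"ax": 0,"ay": 0,"az": 0},
    {"tx": 0,"ty": 0,"tz": 0.005,"ax": 0,"ay": 0,"az": 0},
    {"tx": 0,"ty": 0,"tz": 0.005,"ax": 0,"ay": 0,"az": 0},
    {"tx": 0,"ty": 0,"tz": 0.005,"ax": 0,"ay": 0,"az": 0},
    {"tx": 0,"ty": 0,"tz": 0.004,"ax": 0,"ay": 0,"az": 0},
    {"tx": 0,"ty": 0,"tz": 0.004,"ax": 0,"ay": 0,"az": 0},
    {"tx": 0,"ty": 0,"tz": 0.004,"ax": 0,"ay": 0,"az": 0},
    {"tx": 0,"ty": 0,"tz": 0.004,"ax": 0,"ay": 0,"az": 0},
    {"tx": 0,"ty": 0,"tz": 0,"ax": 0,"ay": 0,"az": 0},
    {"tx": 0,"ty": 0,"tz": 0,"ax": 0,"ay": 0,"az": 0},
  ],
)

```text
t: 15.62
ee_pos: [0.5123, 0.2049, 0.1594]
orientation: [0.0, 0.182, 0.983, 0.0]
wrist_force: [0.1, 0.0, -1.3]
opening: 0.0418
```

```bash
python3 rim.py s8|sed -n 2p;  python3 go.py .5118 .2043 .126;python3 -c "
import cv2
I=cv2.imread('pics/s8.png');cv2.imwrite('pics/s8c.png',cv2.resize(I[130:230,270:390],None,fx=5,fy=5,interpolation=cv2.INTER_CUBIC))"
```

```text
((327.610107421875, 194.71800231933594), (34.635765075683594, 57.79686737060547), np.float64(211.0), np.int32(299), np.int32(356))
tool shift [ 0.0003 -0.0008  0.0335]
t 15.68 [0.5124 0.2049 0.1595] z [ 0.  0. -1.] y [0.358 0.934 0.   ] F [-0.18 -0.28 -0.81] op 0.042
```

View pics/s8c.png

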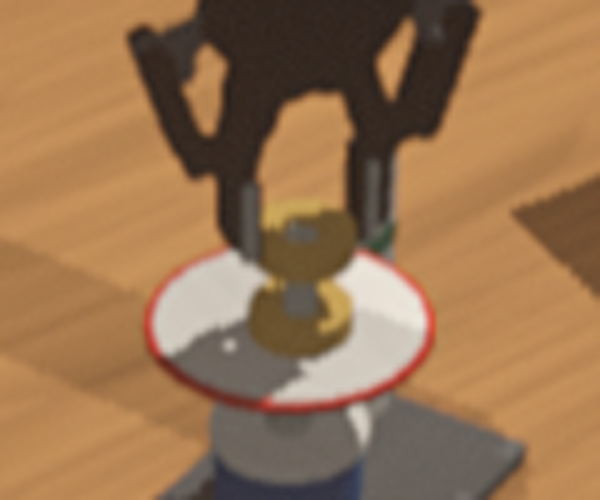

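The second ring is threaded (tip visible in the bore at crop (302,232)) and the rim is unmoved. I lower it 33 mm onto the first and into the spring.

apply_moves(
  targets=[
    {"tx": 0,"ty": -0.001,"tz": 0.004,"ax": 0,"ay": 0,"az": 0},
    {"tx": 0,"ty": 0,"tz": 0.004,"ax": 0,"ay": 0,"az": 0},
    {"tx": 0,"ty": 0,"tz": 0.004,"ax": 0,"ay": 0,"az": 0},
    {"tx": 0,"ty": 0,"tz": 0.004,"ax": 0,"ay": 0,"az": 0},
    {"tx": 0,"ty": 0,"tz": 0.004,"ax": 0,"ay": 0,"az": 0},
    {"tx": 0,"ty": 0,"tz": 0.003,"ax": 0,"ay": 0,"az": 0},
    {"tx": 0,"ty": 0,"tz": 0.003,"ax": 0,"ay": 0,"az": 0},
    {"tx": 0,"ty": 0,"tz": 0.003,"ax": 0,"ay": 0,"az": 0},
    {"tx": 0,"ty": 0,"tz": 0.003,"ax": 0,"ay": 0,"az": 0},
    {"tx": 0,"ty": 0,"tz": 0.001,"ax": 0,"ay": 0,"az": 0},
    {"tx": 0,"ty": 0,"tz": 0,"ax": 0,"ay": 0,"az": 0},
    {"tx": 0,"ty": 0,"tz": 0,"ax": 0,"ay": 0,"az": 0},
  ],
)

```text
t: 17.18
ee_pos: [0.5118, 0.2039, 0.1263]
orientation: [-0.0, 0.182, 0.983, -0.0]
wrist_force: [-0.7, 0.1, -0.3]
opening: 0.0417
```

```bash
python3 rim.py s9|sed -n 2p;  python3 go.py .5118 .2043 .126
```

```text
((327.61541748046875, 199.20420837402344), (34.734798431396484, 57.588016510009766), np.float64(216.0), np.int32(299), np.int32(356))
tool shift [0.0001 0.0004 0.0004]
t 17.23 [0.5118 0.2039 0.1264] z [-0. -0. -1.] y [ 0.358  0.934 -0.   ] F [-1.06 -1.   -0.06] op 0.0416
```

apply_moves(
  targets=[
    {"tx": 0,"ty": 0,"tz": -0.002,"ax": 0,"ay": 0,"az": 0},
    {"tx": 0,"ty": 0,"tz": 0,"ax": 0,"ay": 0,"az": 0},
  ],
)

```text
t: 17.48
ee_pos: [0.5121, 0.204, 0.1286]
orientation: [0.0, 0.182, 0.983, 0.0]
wrist_force: [-0.2, 0.3, 0.3]
opening: 0.0417
```

apply_moves(
  targets=[
    {"tx": 0,"ty": 0,"tz": 0,"ax": 0,"ay": 0,"az": 0},
    {"tx": 0,"ty": 0,"tz": 0,"ax": 0,"ay": 0,"az": 0},
    {"tx": 0,"ty": 0,"tz": 0,"ax": 0,"ay": 0,"az": 0},
    {"tx": 0,"ty": 0,"tz": 0,"ax": 0,"ay": 0,"az": 0},
    {"tx": 0,"ty": 0,"tz": -0.02,"ax": 0,"ay": 0,"az": 0},
    {"tx": 0,"ty": 0,"tz": -0.04,"ax": 0,"ay": 0,"az": 0},
    {"tx": 0,"ty": 0,"tz": -0.05,"ax": 0,"ay": 0,"az": 0},
    {"tx": 0,"ty": 0,"tz": 0,"ax": 0,"ay": 0,"az": 0},
    {"tx": 0,"ty": 0,"tz": 0,"ax": 0,"ay": 0,"az": 0},
    {"tx": 0,"ty": 0,"tz": 0,"ax": 0,"ay": 0,"az": 0},
  ],
  gripper=0.8,
)

```text
t: 18.73
ee_pos: [0.5106, 0.2035, 0.2364]
orientation: [-0.002, 0.182, 0.983, -0.001]
wrist_force: [0.2, -0.2, 0.3]
opening: 0.068
```

```bash
python3 rim.py s10|sed -n 2p;python3 -c "
from h import *
from tri import tri
I=cv2.imread('pics/s10.png');cv2.imwrite('pics/s10c.png',cv2.resize(I[130:230,280:380],None,fx=6,fy=6,interpolation=cv2.INTER_CUBIC))
T=shot('top','t10')[:,:,::-1].copy()
hsv=cv2.cvtColor(T,cv2.COLOR_BGR2HSV)
m=cv2.inRange(hsv,(0,150,80),(6,255,255))|cv2.inRange(hsv,(172,150,80),(180,255,255))
k=np.zeros_like(m);k[245:315,240:315]=m[245:315,240:315]
print(cv2.fitEllipse(cv2.convexHull(cv2.findNonZero(k))))"
```

```text
((327.5807800292969, 198.84498596191406), (34.57752990722656, 57.995750427246094), np.float64(215.0), np.int32(299), np.int32(356))
((277.31060791015625, 280.18438720703125), (46.62730026245117, 48.76587677001953), 57.577754974365234)
```

View pics/s10c.png

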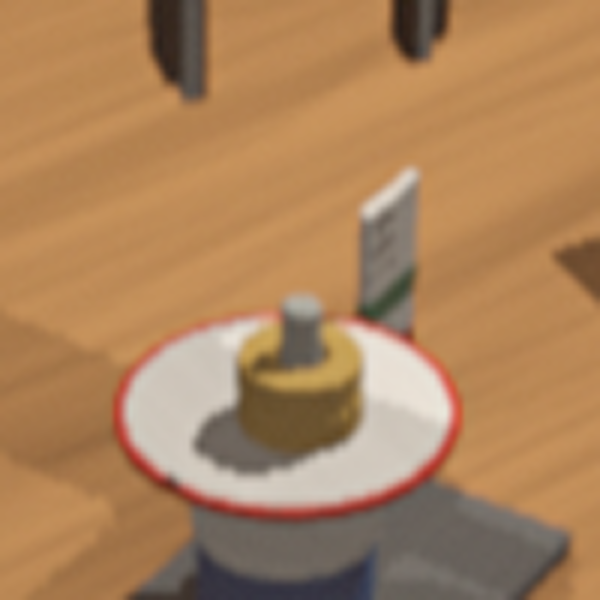

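Two rings are stacked flat on the pan (crop (300,390)). The gauge's green band is at crop (388,292), and the rim passes just beside the plate. I check the rim height against the green band in the same view.

```bash
python3 -c "
from h import *
I=cv2.imread('pics/s10.png');h=cv2.cvtColor(I,cv2.COLOR_BGR2HSV)
for y in range(156,190): print(y,[tuple(int(c) for c in I[y,x][::-1]) for x in (342,345,348)])
p=ray('scene',(344.7,161.7),.15);print('plate top',p,np.linalg.norm(p[:2]-[.504,.2046]))
for z in(.15,.115,.109,.103,.088): print(z,proj('scene',[p[0],p[1],z]).round(1))
for z in np.arange(.1,.116,.002): print(round(z,3),proj('scene',[.504,.2047,z]).round(2))
u=(p[:2]-[.504,.2046]);u/=np.linalg.norm(u)
for z in(.103,.107,.111,.115): print('rim pt',z,proj('scene',[.504+.06*u[0],.2046+.06*u[1],z]).round(1))
"
```

```text
156 [(187, 134, 84), (190, 138, 87), (193, 141, 86)]
157 [(189, 138, 86), (193, 140, 86), (197, 153, 111)]
158 [(193, 141, 88), (194, 140, 87), (210, 187, 166)]
159 [(194, 142, 88), (197, 151, 108), (211, 200, 188)]
160 [(194, 141, 86), (208, 177, 152), (184, 175, 165)]
161 [(192, 142, 93), (219, 204, 187), (149, 139, 128)]
162 [(201, 167, 137), (214, 204, 192), (135, 124, 112)]
163 [(215, 198, 181), (183, 174, 162), (135, 123, 112)]
164 [(217, 207, 194), (143, 134, 123), (136, 124, 113)]
165 [(194, 185, 174), (123, 113, 103), (138, 126, 115)]
166 [(149, 139, 129), (120, 110, 100), (139, 126, 115)]
167 [(121, 111, 102), (132, 122, 112), (141, 126, 113)]
168 [(122, 113, 104), (128, 119, 109), (142, 126, 112)]
169 [(129, 119, 109), (122, 111, 102), (142, 126, 113)]
170 [(128, 120, 109), (124, 114, 105), (142, 127, 113)]
171 [(120, 111, 102), (130, 120, 110), (142, 127, 113)]
172 [(117, 107, 98), (129, 119, 109), (144, 128, 113)]
173 [(124, 114, 105), (123, 113, 104), (135, 123, 108)]
174 [(130, 121, 111), (127, 117, 108), (115, 109, 92)]
175 [(128, 118, 108), (132, 123, 113), (93, 90, 
[... 527 characters left out ...]
186 [(232, 221, 209), (215, 164, 152), (155, 77, 52)]
187 [(232, 226, 215), (230, 209, 197), (197, 117, 103)]
188 [(231, 225, 215), (232, 224, 214), (222, 180, 170)]
189 [(231, 224, 214), (231, 224, 214), (229, 216, 206)]
plate top [0.470533   0.28024768 0.15      ] 0.08272007788409082
0.15 [[344.7 161.7]]
0.115 [[344.3 175.6]]
0.109 [[344.2 178. ]]
0.103 [[344.1 180.3]]
0.088 [[343.9 186. ]]
0.1 [[327.44 201.15]]
0.102 [[327.45 200.36]]
0.104 [[327.46 199.58]]
0.106 [[327.46 198.79]]
0.108 [[327.47 198.  ]]
0.11 [[327.48 197.2 ]]
0.112 [[327.48 196.41]]
0.114 [[327.49 195.61]]
rim pt 0.103 [[339.7 185.5]]
rim pt 0.107 [[339.7 183.9]]
rim pt 0.111 [[339.8 182.4]]
rim pt 0.115 [[339.8 180.8]]
```

Rim centre is at z≈0.106, so the sink is about 0.043, inside the green band (0.035–0.047). The pan started at or below 0.024 and has sunk 19.5 mm, which agrees. Two rings are enough, so I check the spares and rest, then hand in.

```bash
python3 rim.py s11|sed -n 2p; sed -e "s#pics/top0.png#pics/t10.png#;s#pics/scene0.png#pics/s11.png#" m.py > m2.py; python3 m2.py 2>&1| grep -E "\[ ?0\.(4|5)"; python3 go.py; python3 -c "
from h import env
print(env.finish_job())"
```

```text
((327.6012878417969, 198.85647583007812), (34.5850830078125, 58.040252685546875), np.float64(215.0), np.int32(299), np.int32(356))
top [468.8 290.9  16.   17.3] [ 0.4699 -0.2844  0.03  ]
top [435.5 270.6  15.6  15.9] [ 0.5241 -0.2012  0.03  ]
scene [ 69.4 396.   44.3  86.9] [ 0.5717 -0.3737  0.03  ]
scene [100.2 330.2  20.3  27. ] [ 0.473  -0.2851  0.03  ]
scene [158.2 325.   20.9  25.3] [ 0.5262 -0.2021  0.03  ]
scene [224.1 264.3  22.4 104.5] [ 0.4636 -0.0291  0.03  ]
top pan 277.31060791015625 280.18438720703125 (46.62730026245117, 48.76587677001953) 57.577754974365234 [array([0.5016, 0.2019, 0.126 ]), array([0.5013, 0.2012, 0.132 ]), array([0.501 , 0.2006, 0.138 ])]
scene pan 327.4137268066406 198.67172241210938 (34.5875244140625, 57.23085403442383) 91.07035064697266 [array([0.5252, 0.1866, 0.126 ]), array([0.5316, 0.1811, 0.132 ]), array([0.5381, 0.1756, 0.138 ])]
t 18.88 [0.511  0.2037 0.2367] z [-0.003 -0.001 -1.   ] y [ 0.358  0.934 -0.002] F [0.22 0.01 0.39] op 0.0684
the job is handed in; nothing more can be done
None
```

I threaded two ring blanks over the post one at a time. Each was lowered until the spring carried its weight, then released. I handed the job in at about 19 s; no verdict is reported.

- **Pan:** in the last pictures both rings lie stacked flat on the pan. The rim is at rest, having sunk about 19.5 mm from its empty position. That puts the total sink at about 43 mm, inside the green band (35–47 mm) but nearer its lower edge. The reading is good to about 2 mm, and the limit judged is 48 mm.
- **Spare rings:** the two spares are still where they started, to within 1 mm.
- **Gripper:** it hangs clear, about 80 mm above the stack, with no notable force on the wrist.
- **Checks that disagreed:** the final top-view fit of the rim was partly hidden by the gripper and came out about 1 pixel off, so I used the scene view. The green band also appeared about 1 pixel lower than I calculated, which I put down to the thickness of the gauge plate but did not check further.
- **Not checked:** I did not measure the bystander objects again; the arm's path kept clear of them.

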